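Sweep three cooled sinkers into the counting slot

ROBOT

A 6-joint arm with a two-finger parallel gripper is mounted at the origin on the work surface. World frame = base frame: x ahead of the robot, y to its left, z up, the work surface at z = 0. Lengths are in m, angles in rad, forces in N, time in s.
With the tool pointing down it reaches from about 0.375 to 0.825 m from the base axis. Payload 5.5 kg.
Tool frame: the origin (TCP) lies between the finger pads; the fingertips stand 25 mm ahead of it and the grasp point (between the pads) lies 6 mm ahead of it; x points along the fingers, z is the direction in which the jaws open and shut, and the axes are right-handed (so a half turn about x gives the same grasp; the last joint's range is limited). The gripper opens to 85 mm and grips with 20 to 120 N. Pads are 22 mm wide; open, the fingers measure 114 mm over their backs; the gripper's body (76 mm by 85 mm) begins 54 mm behind the grasp point. The pads swing forward as they close: fully open they stand 13 mm farther back than shut.
Start: joints at [-1.233, 0.314, -0.047, 1.21, 0, 1.571], TCP at [0.199, -0.566, 0.232] pointing down, gripper open.
Joint ranges: [-2.67, 2.67], [-0.69, 1.73], [-1.03, 1.25], [-2.08, 2.16], [-1.42, 1.45], [-3.14, 3.14]. Speed limits (rad/s): [2.39, 2.39, 3.01, 3.14, 3.14, 3.14].

INTERFACE

Orientations are given as a 3x3 rotation matrix whose columns are the frame's x, y, z axes.
In Python, from rig import env gives the robot as it stands.
- The arm moves only by the tool drive_tool, never from a script. Its argument "steps" is text: rows parted by semicolons, each of 7 numbers parted by spaces: the opening, from 0 (shut) to 1 (fully open), then the shift along the tool's x, y, z in m, then the turn, a rotation vector about the tool's x, y, z in rad. In form: hand dx dy dz ax ay az; .... A call has exactly 8 rows; each row shifts and turns the pose as measured when the row begins, along the tool's axes as they then stand; what a row does not reach is not made up. A row lasts 1/8 s, in which the tool goes at most 62.5 mm and 10.7 degrees, less where a joint would pass 70% of its speed; a pose out of reach is approached as far as the arm can. A call with a gripper value outside its range is refused whole. The fingers move at their own pace and stop on an object; the grip force is fixed at half the most. Time passes only in rows, so rows that do not move let the fingers close, or fill a call up. It gives the time, the measured TCP pose, the force and the opening at its end, in the units of the state.
- env.read_state(): the state, without advancing time (a new reading comes with each control period).
- env.camera(name): name is "scene" or "side" or "wrist"; returns the picture (400x640x3 uint8, blue, green, red); there is no depth.
- env.calibration(name): a dict with "mtx" (3x3 intrinsics, pixels), "xyz" and "orientation" of the camera in the world. Camera axes: x right, y up, looking along -z (the intrinsics and any distortion apply to the point x, -y, -z); pixel columns grow to the right and rows downward; lengths in m; the calibration is good to about 2 mm. A picture is of the moment at which its call begins: read the wrist's pose just before it. calibration takes no time and is no camera call; for the wrist camera it gives the pose at the moment of the call.
- env.close_job(): hands the job in, once; it reports no verdict.
The state is a dict: "t": time; "q": joint angles; "joint_vel": joint speeds; "effort": joint torques, N m; "eef_pos": TCP position; "tcp_rot": TCP orientation; "contact_force": force on the tool from outside, world axes, zero at the start; "torque": the same for the moment, N m; "opening": opening from 0.0 (shut) to 1.0 (fully open).
Only numpy, scipy, OpenCV 4.12 (cv2) and the standard library are available. Lean on these libraries where they do the work, as an engineer would, in place of code of your own. Each camera call takes 0.05 s, during which the arm holds its last target.

TASK

Three cooled lead sinkers lie scattered in the pan of the counting board: sweep them with the fingertips, one at a time, through the board's narrow gate until all three lie wholly inside the counting slot. Keep them sliding flat on the board, never pinching or picking one up, and let no second sinker into the gate until the one before is wholly in the slot. Leave the mould, the crucible, the lead bar and the trivet with the sinker still cooling on it where they are, and finish with the hand clear.

Things in the scene. Friction and masses are not known exactly. Their poses are not given: they have to be found in the camera images.
- board: counting board: fixed 12 mm plywood, 330 mm long, with aluminium flat-bar fences 12 mm wide and 6 mm high on its face: a square-backed pan narrows through two cheeks to a gate and a straight slot with a closed end. Origin on the shelf under the gate's middle, +x through the gate into the slot, z up. Fingertips 8 to 11 mm above the plywood clear every fence and still push a sinker's side
- gate (a point): middle of the gate, on the plywood's upper face, 12 mm above the shelf, axes as the board's. Between the fences the slot is 44 mm wide (y -22 to +22) and runs from here, x 0, to its stop at x 130. A sinker passes turned any way, two side by side do not
- pan (a point): middle of the pan on the plywood's upper face, 118 mm before the gate, axes as the board's. Inner faces of the pan's fences, in mm from the gate: rear x -170, sides y -90 and +90 as far as x -66; from there two straight cheeks run at about 45 degrees to the gate's corners (0, -22) and (0, +22)
- slot_end (a point): middle of the slot's closed end, on the plywood's upper face, 130 mm from the gate along the board's +x
- sinker1_mid (a point): flat egg-shaped lead sinker, plain dull grey, 38 mm long, 30 mm wide, 18 mm thick, about 140 g, one of three alike lying flat at any yaw in the pan at the start. It slides and does not roll; its side is upright from 5 to 13 mm above its underside, rounded above and below. This point is its middle, 9 mm above its underside; x along its length, z up. Mass and friction vary a little
- sinker2_mid (a point): flat egg-shaped lead sinker, plain dull grey, 38 mm long, 30 mm wide, 18 mm thick, about 140 g, one of three alike lying flat at any yaw in the pan at the start. It slides and does not roll; its side is upright from 5 to 13 mm above its underside, rounded above and below. This point is its middle, 9 mm above its underside; x along its length, z up. Mass and friction vary a little
- sinker3_mid (a point): flat egg-shaped lead sinker, plain dull grey, 38 mm long, 30 mm wide, 18 mm thick, about 140 g, one of three alike lying flat at any yaw in the pan at the start. It slides and does not roll; its side is upright from 5 to 13 mm above its underside, rounded above and below. This point is its middle, 9 mm above its underside; x along its length, z up. Mass and friction vary a little
- hot_sinker: a fourth sinker of the same kind, still cooling on top of the blue trivet, to be left there; origin at the middle of its underside, 30 mm above the shelf
- trivet: blue-painted round iron trivet, 132 mm across, 30 mm high, on three feet; origin at its middle on the shelf; to the right of the board (-y side)
- mould: steel two-half mould, 110 x 60 x about 60 mm, hinged on one long side and standing slightly ajar on a spring clip, two wooden-gripped handles reaching 165 mm out along its -x; origin at the middle of the lower half's underside; to the left of the board (+y side)
- crucible: brass crucible, 84 mm across its rim, 78 mm high, with a small lip and two stub pins at its sides; origin at the middle of its underside; beyond the board to the left
- lead_bar: cast lead bar, 150 x 50 x 30 mm with sloping sides, lying flat; origin at the middle of its underside, x along its length; beyond the board
Mind the look-alikes: they are no part of the job. What is shaped like the part that bears sinker1_mid but green or turquoise is not meant.

How it is judged:
By the outcome, as a careful person would: the job done as asked, in the order asked, and still so for the second after the job is handed in, with the robot touching nothing.
It also fails if it takes over 64 s, if anything falls off the work surface, if the arm or the gripper's body presses on something with over 40 N, if the wrist force passes 120 N, or if a joint passes its speed limit or range.

## Working session

There is one attempt and no reset: what is moved stays moved. The work goes in short steps, Python scripts to look and compute and a tool call to move; the robot and the scene stay as the last step left them, time stands still between calls to the robot, and variables do not carry over. Pictures are saved under pics/ and viewed, and the job is handed in when it is done.

Besides the shell and the picture viewer there is one more tool, called after "Emit:" by a JSON object that holds its "op" and its "data", one argument or row to a line. drive_tool: Moves the arm, as the interface text tells. Its arguments: {"type":"object","properties":{"steps":{"type":"string"}},"required":["steps"]}

```bash
ls; mkdir -p pics; python3 - <<'E'
from rig import env
import cv2
s=env.read_state();print(s)
for n in ("scene","side","wrist"):
    c=env.calibration(n);print(n,c)
    cv2.imwrite(f"pics/{n}0.png",env.camera(n))
E
```

```text
pics
{'t': 0.0, 'q': array([-1.23301359e+00,  3.14212765e-01, -4.80916355e-02,  1.21021522e+00,
        2.34621538e-05,  1.57080319e+00]), 'joint_vel': array([-0.0002158 , -0.00045381,  0.0004077 ,  0.00209995, -0.00052686,
       -0.00133698]), 'effort': array([ 2.38175271e-03, -5.39600050e+01,  3.39741755e+01,  1.92912068e-02,
       -3.42544195e-05,  1.78518133e-05]), 'eef_pos': array([ 0.19864898, -0.56553482,  0.23143702]), 'tcp_rot': array([[-5.48954770e-04,  9.43494066e-01,  3.31388964e-01],
       [ 1.63368469e-03,  3.31389418e-01, -9.43492652e-01],
       [-9.99998515e-01,  2.34502836e-05, -1.72328961e-03]]), 'contact_force': array([ 0.16122726, -0.37746366, -0.34957313]), 'torque': array([-0.00207654, -0.01224313, -0.00518201]), 'opening': 0.9986676691908929}
scene {'mtx': array([[373.15886742,   0.        , 317.44724313],
       [  0.        , 373.15886742, 192.91977435],
       [  0.        ,   0.        ,   1.        ]]), 'xyz': array([ 1.06346977, -0.48829622,  0.83961085]), 'orientation': array([[ 0.73896796, -0.51863493,  0.43005134],
       [ 0.6737337 ,  0.57172257, -0.4682053 ],
       [-0.00304244,  0.6357288 ,  0.77190649]])}
side {'mtx': array([[419.51872391,   0.        , 321.92385727],
       [  0.        , 419.51872391, 197.36761414],
       [  0.        ,   0.        ,   1.        ]]), 'xyz': array([ 0.27942034, -0.74673482,  0.69199189]), 'orientation': array([[ 0.92077927,  0.25136234, -0.29829937],
       [-0.38978259,  0.56281683, -0.72890791],
       [-0.0153321 ,  0.7874352 ,  0.61620673]])}
wrist {'mtx': array([[281.12465735,   0.        , 319.34514557],
       [  0.        , 281.12465735, 199.18138413],
       [  0.        ,   0.        ,   1.        ]]), 'xyz': array([ 0.27131945, -0.53973597,  0.3715067 ]), 'orientation': array([[ 0.32985263,  0.89832924,  0.29017548],
       [-0.94403072,  0.31446945,  0.09957392],
       [-0.00180116, -0.30677929,  0.95177898]])}
```

View pics/scene0.png

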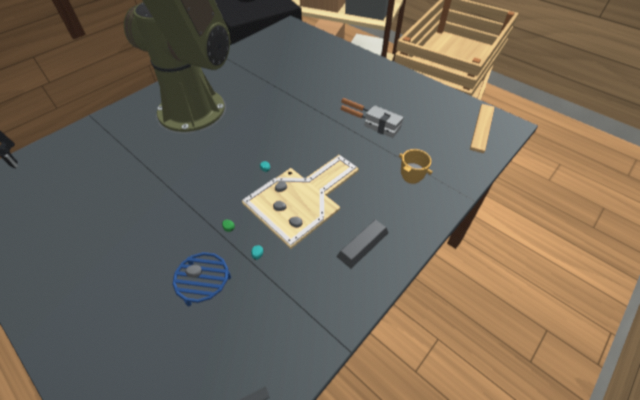

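View pics/side0.png

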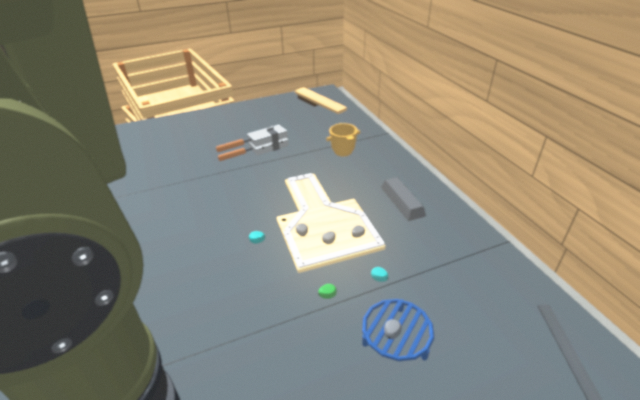

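View pics/wrist0.png

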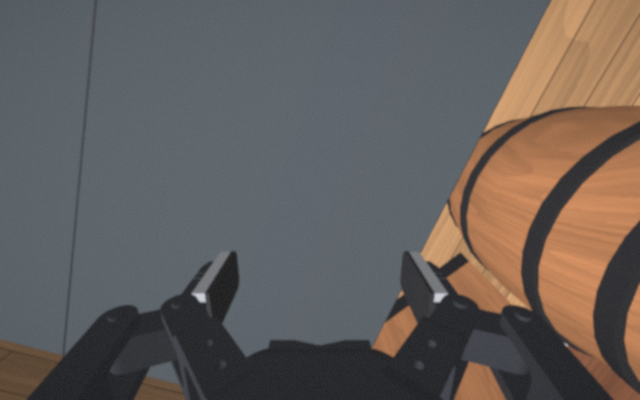

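```bash
python3 - <<'E'
import cv2
a=cv2.imread("pics/scene0.png")[145:255,230:370];b=cv2.imread("pics/side0.png")[165:275,265:395]
cv2.imwrite("pics/sc_z.png",cv2.resize(a,None,fx=5.5,fy=5.4,interpolation=2))
cv2.imwrite("pics/si_z.png",cv2.resize(b,None,fx=6,fy=5.4,interpolation=2))
E
```

```text
(no output)
```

View pics/sc_z.png

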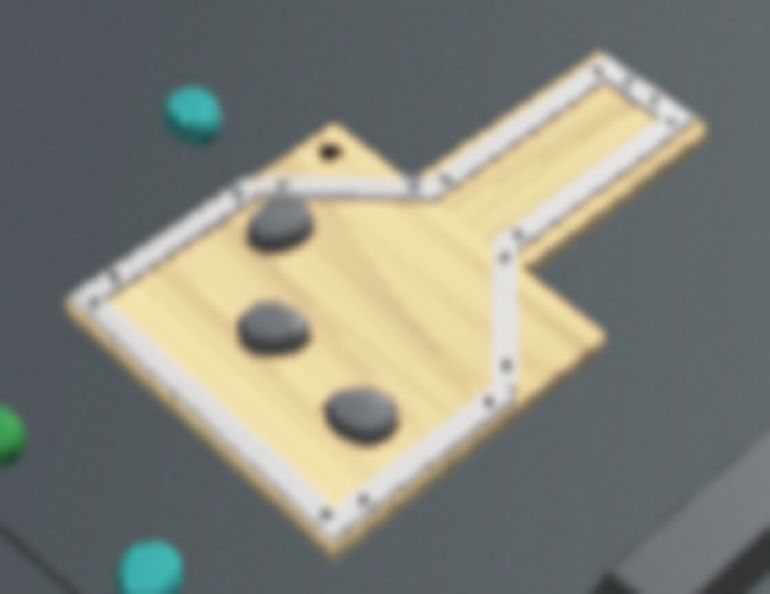

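View pics/si_z.png

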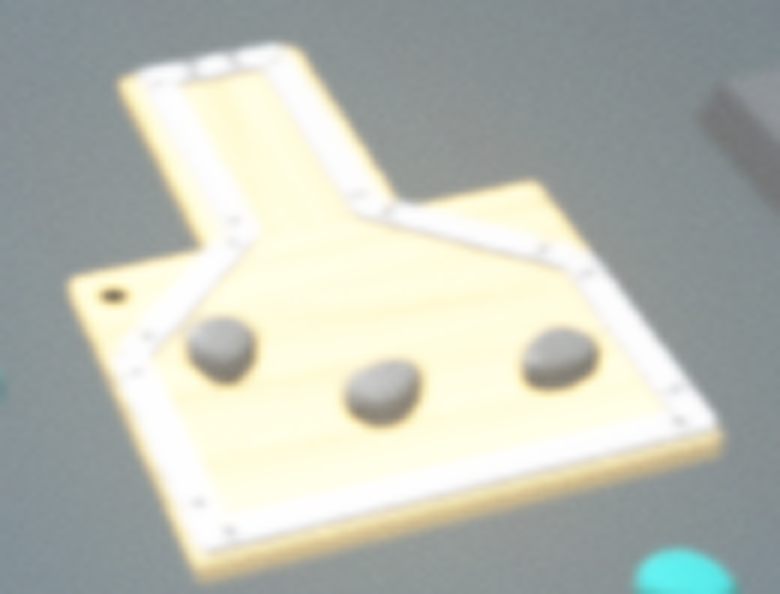

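```bash
cat > h.py <<'E'
import numpy as np,cv2
from rig import env
def cal(n):
    c=env.calibration(n);return c["mtx"],np.array(c["xyz"]),np.array(c["orientation"])
def ray(C,uv,z):
    K,p,R=C;uv=np.atleast_2d(uv).astype(float)
    d=np.c_[(uv[:,0]-K[0,2])/K[0,0],-(uv[:,1]-K[1,2])/K[1,1],-np.ones(len(uv))]@R.T
    return p+d*((z-p[2])/d[:,2])[:,None]
def proj(C,P):
    K,p,R=C;q=(np.atleast_2d(P)-p)@R
    return np.c_[K[0,2]+K[0,0]*q[:,0]/-q[:,2],K[1,2]+K[1,1]*q[:,1]/q[:,2]]
def rigid(B,W):
    mb,mw=B.mean(0),W.mean(0);b=B-mb;w=W-mw
    th=np.arctan2((b[:,0]*w[:,1]-b[:,1]*w[:,0]).sum(),(b*w).sum())
    R=np.array([[np.cos(th),-np.sin(th)],[np.sin(th),np.cos(th)]])
    return th,mw-R@mb,R
E
python3 - <<'E'
from h import *
B=np.array([[-170,90],[-170,-90],[-66,90],[-66,-90],[0,22],[0,-22],[130,22],[130,-22]])/1e3
sc=np.array([[108,300],[333,515],[258,200],[497,385],[437,195],[500,237],[607,85],[672,122]])/[5.5,5.4]+[230,145]
# side z: (-170,90),( -170,-90)...
si=np.array([[212,515],[672,412],[160,362],[562,268],[258,232],[350,210],[180,85],[268,68]])/[6,5.4]+[265,165]
Wall=[]
for n,u in(("scene",sc),("side",si)):
    W=ray(cal(n),u,0.018)[:,:2];th,t,R=rigid(B,W);Wall.append(W)
    print(n,th,t,'\n',((W-t)@R*1e3).round(1))
th,t,R=rigid(np.r_[B,B],np.r_[Wall[0],Wall[1]]);print(th,t)
F=[[-170,90],[-66,90],[0,22],[130,22],[130,-22],[0,-22],[-66,-90],[-170,-90]]
P=np.c_[np.array(F)/1e3@R.T+t,np.full(8,.018)]
for n,(x0,y0,x1,y1) in(("scene",(230,145,370,255)),("side",(265,165,395,275))):
    im=cv2.resize(cv2.imread(f"pics/{n}0.png")[y0:y1,x0:x1],None,fx=5,fy=5,interpolation=2)
    p=((proj(cal(n),P)-[x0,y0])*5).astype(int);cv2.polylines(im,[p],True,(0,0,255),1)
    cv2.imwrite(f"pics/{n}_ov.png",im)
E
```

```text
scene 1.5033258446682916 [0.58318967 0.02446512] 
 [[-169.2   88.5]
 [-172.7  -89.9]
 [ -69.7   88.5]
 [ -64.   -88.3]
 [   1.3   25.1]
 [   4.7  -19.5]
 [ 126.3   20.1]
 [ 131.3  -24.7]]
side 1.5007450041844597 [0.57862993 0.02190344] 
 [[-165.1   92.1]
 [-167.5  -90.6]
 [ -70.7   85.3]
 [ -66.2  -87.9]
 [   1.4   22.2]
 [   3.6  -19.6]
 [ 126.1   20.5]
 [ 126.4  -21.9]]
1.5020460716805324 [0.58090952 0.02318432]
```

```bash
python3 -c "
import cv2
a=cv2.imread('pics/scene_ov.png');b=cv2.imread('pics/side_ov.png')
cv2.imwrite('pics/ov.png',cv2.resize(cv2.hconcat([a[:550,:650],b[:550,:650]]),(800,338)))"
```

```text
(no output)
```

View pics/scene_ov.png

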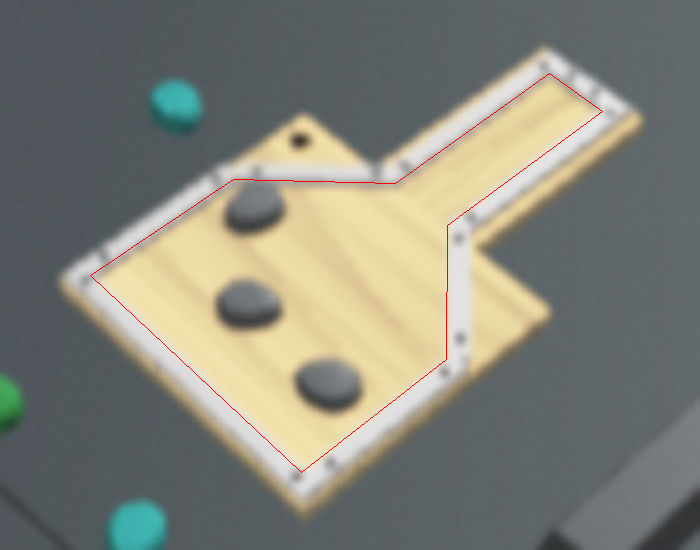

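View pics/side_ov.png

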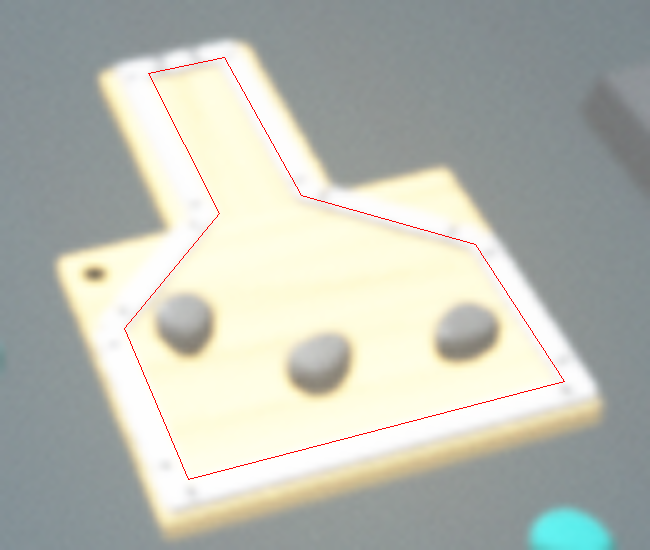

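```bash
cat >> h.py <<'E'
TH=1.502;T=np.array([.581,.0235]);RB=np.array([[np.cos(TH),-np.sin(TH)],[np.sin(TH),np.cos(TH)]])
def toB(W):return (np.asarray(W)[...,:2]-T)@RB*1e3
def toW(Bm):return np.asarray(Bm)/1e3@RB.T+T
def sinkers(n,im,C=None,zc=.021,lo=(-178,-98),hi=(140,98),minA=40):
    C=C or cal(n)
    g=cv2.cvtColor(im,cv2.COLOR_BGR2HSV).astype(int)
    # wood/white fence bright; sinker: low sat, dark
    m=((g[...,2]<170)&(g[...,1]<70)).astype(np.uint8)
    F=[[-170,90],[-66,90],[0,22],[130,22],[130,-22],[0,-22],[-66,-90],[-170,-90]]
    poly=proj(C,np.c_[toW(F),np.full(8,.018)]).astype(np.int32)
    k=np.zeros_like(m);cv2.fillPoly(k,[poly],1);k=cv2.dilate(k,np.ones((5,5),np.uint8))
    m&=k
    out=[]
    for c in cv2.findContours(m,0,1)[0]:
        a=cv2.contourArea(c)
        if a<minA: continue
        w=ray(C,c.reshape(-1,2),zc)
        b=toB(w);M=cv2.moments(b.astype(np.float32).reshape(-1,1,2))
        cen=np.array([M['m10'],M['m01']])/M['m00']
        e=cv2.fitEllipse((b*1).astype(np.float32)) if len(b)>5 else None
        out.append((a,cen.round(1),b.min(0).round(0),b.max(0).round(0),e and (np.round(e[1],0),round(e[2]))))
    return out,m
E
python3 - <<'E'
from h import *
for n in("scene","side"):
    o,m=sinkers(n,cv2.imread(f"pics/{n}0.png"))
    for r in o:print(n,r)
s=env.read_state();print(toB(s["eef_pos"]))
E
```

```text
scene (92.0, array([-125. ,  -57.7]), array([-140.,  -76.]), array([-110.,  -39.]), (array([29., 35.]), 12))
scene (84.0, array([-121.7,   13.4]), array([-137.,   -5.]), array([-107.,   31.]), (array([30., 35.]), 12))
scene (90.0, array([-71.9,  66. ]), array([-92.,  48.]), array([-51.,  85.]), (array([31., 43.]), 127))
[-614.07409842  340.90373521]
```

```bash
sed -i 's/g\[...,2\]<170/g[...,2]<(170 if n!="side" else 205)/' h.py; python3 - <<'E'
from h import *
im=cv2.imread("pics/side0.png");g=cv2.cvtColor(im,cv2.COLOR_BGR2HSV);
for p in((302,230),(329,237),(358,230),(340,225)):print(g[p[1],p[0]])
for n in("scene","side"):
    o,m=sinkers(n,im if n=="side" else cv2.imread("pics/scene0.png"))
    for r in o:print(n,r)
E
```

```text
[ 23   6 172]
[ 23   6 184]
[ 45   6 179]
[ 28  28 255]
scene (92.0, array([-125. ,  -57.7]), array([-140.,  -76.]), array([-110.,  -39.]), (array([29., 35.]), 12))
scene (84.0, array([-121.7,   13.4]), array([-137.,   -5.]), array([-107.,   31.]), (array([30., 35.]), 12))
scene (90.0, array([-71.9,  66. ]), array([-92.,  48.]), array([-51.,  85.]), (array([31., 43.]), 127))
side (92.0, array([-123.3,   12.7]), array([-141.,   -3.]), array([-106.,   29.]), (array([25., 38.]), 51))
side (90.5, array([-125.8,  -59.2]), array([-142.,  -75.]), array([-108.,  -42.]), (array([26., 37.]), 46))
side (85.0, array([-75.7,  63.1]), array([-95.,  50.]), array([-56.,  76.]), (array([24., 39.]), 72))
```

```bash
cat > plan.py <<'E'
# python3 plan.py bx by z phi_deg n : print tool-axis rows to target (board mm, TCP z m, push direction phi from board +x)
import sys
from h import *
from scipy.spatial.transform import Rotation as Ro
bx,by,z,phi,n=[float(v) for v in sys.argv[1:6]];n=int(n)
s=env.read_state();p=s["eef_pos"].copy();R=s["tcp_rot"].copy()
a=TH+np.deg2rad(phi);ty=np.array([np.cos(a),np.sin(a),0]);tx=np.array([0,0,-1.]);Rt=np.c_[tx,ty,np.cross(tx,ty)]
tgt=np.r_[toW([bx,by]),z]
print("now B",toB(p).round(1),"z",p[2].round(4),"yaw",np.rad2deg(np.arctan2(R[1,1],R[0,1])-TH).round(1),"F",s["contact_force"].round(1),"t",s["t"],"open",round(s["opening"],3))
print("total",(R.T@(tgt-p)).round(4),Ro.from_matrix(R.T@Rt).as_rotvec().round(3))
rv=Ro.from_matrix(R.T@Rt).as_rotvec();d=(tgt-p)/n
for i in range(n):
    print((R.T@d).round(4),(rv/n).round(3));R=R@Ro.from_rotvec(rv/n).as_matrix()
E
python3 plan.py -160 13 0.12 0 10
```

```text
now B [-614.1  340.9] z 0.2316 yaw -66.7 F [ 0.6  0.2 -0.3] t 0.15 open 1.0
total [ 0.112   0.4807 -0.2873] [-1.164e+00 -1.000e-03 -1.000e-03]
[ 0.0112  0.0481 -0.0287] [-0.116 -0.    -0.   ]
[ 0.0112  0.0511 -0.0229] [-0.116 -0.    -0.   ]
[ 0.0112  0.0534 -0.0169] [-0.116 -0.    -0.   ]
[ 0.0112  0.055  -0.0105] [-0.116 -0.    -0.   ]
[ 0.0112  0.0559 -0.0041] [-0.116 -0.    -0.   ]
[0.0112 0.056  0.0024] [-0.116 -0.    -0.   ]
[0.0112 0.0553 0.0089] [-0.116 -0.    -0.   ]
[0.0112 0.0539 0.0153] [-0.116 -0.    -0.   ]
[0.0112 0.0517 0.0214] [-0.116 -0.    -0.   ]
[0.0112 0.0489 0.0273] [-0.116 -0.    -0.   ]
```

Emit:
{"op": "drive_tool", "data": {
  "steps": "0.15 0.008 0.048 -0.029 -0.116 0 0; 0.15 0.008 0.051 -0.023 -0.116 0 0; 0.15 0.008 0.053 -0.017 -0.116 0 0; 0.15 0.008 0.055 -0.0105 -0.116 0 0; 0.15 0.01 0.056 -0.004 -0.116 0 0; 0.15 0.01 0.056 0.0025 -0.116 0 0; 0.15 0.01 0.055 0.009 -0.116 0 0; 0.15 0.01 0.054 0.015 -0.116 0 0"
}}

```text
t: 1.15
eef_pos: [0.4875, -0.2119, 0.1566]
tcp_rot: [[0.001, 0.279, 0.96], [-0.0, 0.96, -0.279], [-1.0, -0.0, 0.001]]
contact_force: [0.8, -0.4, 1.0]
opening: 0.146
```

```bash
python3 plan.py -160 13 0.10 0 4
```

```text
now B [-241.2   77.1] z 0.1566 yaw -12.3 F [ 0.8 -0.4  1. ] t 1.15 open 0.146
total [0.0566 0.093  0.0454] [-0.214  0.001  0.   ]
[0.0141 0.0233 0.0113] [-0.054  0.     0.   ]
[0.0141 0.0226 0.0126] [-0.054  0.     0.   ]
[0.0141 0.0219 0.0138] [-0.054  0.     0.   ]
[0.0141 0.0211 0.0149] [-0.054  0.     0.   ]
```

Emit:
{"op": "drive_tool", "data": {
  "steps": "0.15 0.014 0.0235 0.0115 -0.054 0 0; 0.15 0.014 0.0225 0.0125 -0.054 0 0; 0.15 0.014 0.022 0.014 -0.054 0 0; 0.15 0.014 0.021 0.015 -0.054 0 0; 0.15 0.01 0 0 0 0 0; 0.15 0.01 0 0 0 0 0; 0.15 0 0 0 0 0 0; 0.15 0 0 0 0 0 0"
}}

```text
t: 2.15
eef_pos: [0.5584, -0.1291, 0.076]
tcp_rot: [[-0.003, 0.055, 0.998], [0.0, 0.998, -0.055], [-1.0, -0.0, -0.003]]
contact_force: [-0.6, -0.5, -0.0]
opening: 0.149
```

```bash
python3 plan.py -160 13 0.055 0 2; python3 - <<'E'
from h import *
for n in("wrist","side"):cv2.imwrite(f"pics/{n}1.png",env.camera(n))
a=cv2.imread("pics/side1.png")[150:290,250:410];cv2.imwrite("pics/side1z.png",cv2.resize(a,None,fx=4,fy=4,interpolation=2))
E
```

```text
now B [-153.8   12. ] z 0.076 yaw 0.8 F [-0.6 -0.5 -0. ] t 2.15 open 0.149
total [ 0.021  -0.0062 -0.001 ] [ 0.014 -0.003  0.   ]
[ 0.0105 -0.0031 -0.0005] [ 0.007 -0.002  0.   ]
[ 0.0105 -0.0031 -0.0005] [ 0.007 -0.002  0.   ]
```

View pics/wrist1.png

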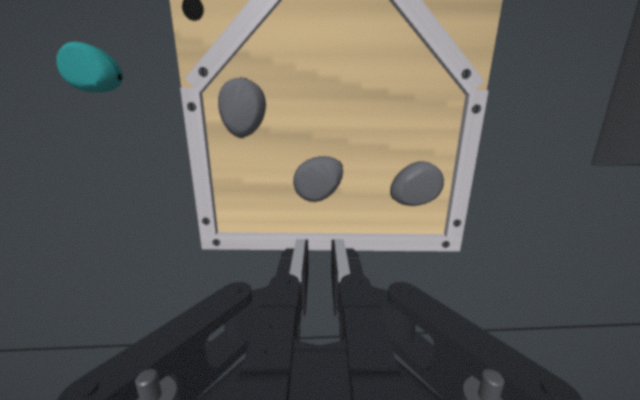

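View pics/side1z.png

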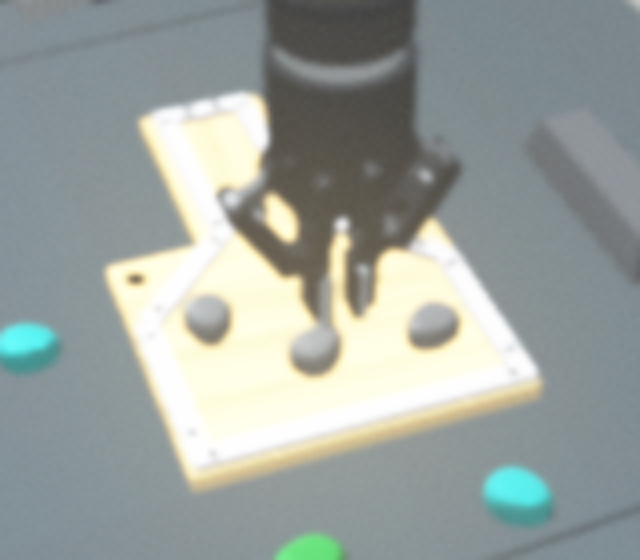

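```bash
python3 - <<'E'
from h import *
C=cal("wrist")
u=[[216,234],[447,234],[203,94],[467,93]]
W=ray(C,u,.018)[:,:2];print(toB(W).round(1))
B=np.array([[-170,90],[-170,-90],[-66,90],[-66,-90]])/1e3
print(rigid(B,W)[:2])
o,m=sinkers("wrist",cv2.imread("pics/wrist1.png"),minA=200)
for r in o:print(r)
E
```

```text
[[-168.4   93.3]
 [-165.9  -84.7]
 [ -67.    91.7]
 [ -64.2  -82.5]]
(np.float64(1.5140496304508608), array([0.57526356, 0.02552162]))
(1805.5, array([-125.8,  -55.9]), array([-142.,  -75.]), array([-109.,  -37.]), (array([32., 38.]), 18))
(1728.5, array([-122.4,   15.6]), array([-140.,   -2.]), array([-106.,   33.]), (array([31., 38.]), 37))
(2208.0, array([-74.7,  66.3]), array([-94.,  50.]), array([-57.,  82.]), (array([31., 38.]), 83))
(1297.0, array([-86.3, -72.6]), array([-167.,  -90.]), array([-13., -26.]), (array([34., 85.]), 113))
```

Emit:
{"op": "drive_tool", "data": {
  "steps": "0.15 0.012 -0.002 -0.001 0.014 0 0; 0.15 0.012 0 0 0 0 0; 0.15 0.005 0 0 0 0 0; 0.15 0.002 0 0 0 0 0; 0.15 0.002 0 0 0 0 0; 0.15 0.001 0 0 0 0 0; 0.15 0 0 0 0 0 0; 0.15 0 0 0 0 0 0"
}}

```text
t: 3.25
eef_pos: [0.5577, -0.1316, 0.0404]
tcp_rot: [[-0.002, 0.07, 0.998], [-0.0, 0.998, -0.07], [-1.0, -0.0, -0.002]]
contact_force: [0.5, 0.4, -0.5]
opening: 0.155
```

```bash
sed -i 's/^TH=1.502;T=np.array(\[.581,.0235\])/TH=1.507;T=np.array([.578,.0245])/' h.py; python3 plan.py -156 13 0.0465 0 2;  python3 - <<'E'
from h import *
for n in("wrist","side"):cv2.imwrite(f"pics/{n}2.png",env.camera(n))
a=cv2.imread("pics/side2.png")[190:270,280:380];cv2.imwrite("pics/side2z.png",cv2.resize(a,None,fx=7,fy=7,interpolation=2))
E
```

```text
now B [-157.1   10.3] z 0.0404 yaw -0.4 F [ 0.5  0.4 -0.5] t 3.25 open 0.155
total [-0.0061  0.001  -0.0027] [-0.006 -0.002  0.   ]
[-0.003   0.0005 -0.0014] [-0.003 -0.001  0.   ]
[-0.003   0.0005 -0.0014] [-0.003 -0.001  0.   ]
```

View pics/wrist2.png

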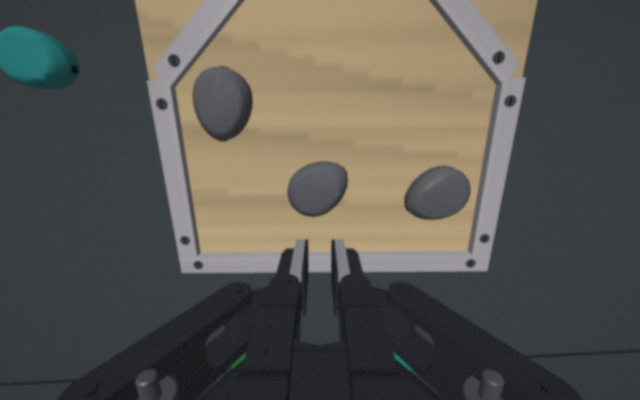

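View pics/side2z.png

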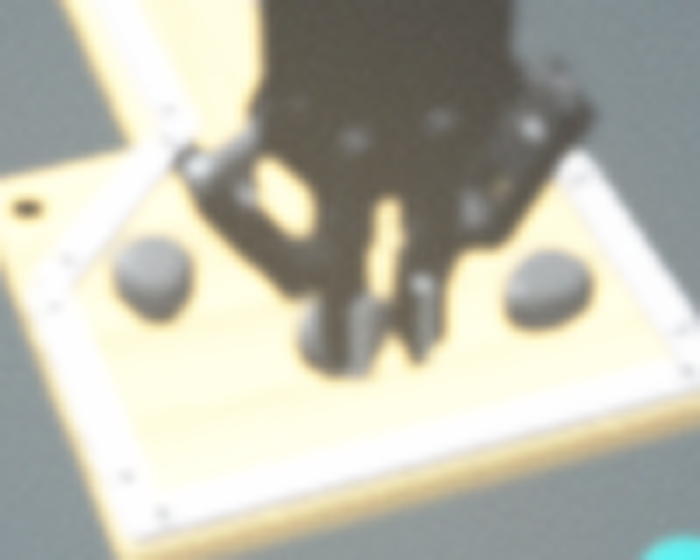

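Emit:
{"op": "drive_tool", "data": {
  "steps": "0.15 0.0015 0 0 0 0 0; 0.15 0.001 0 0 0 0 0; 0.15 0.001 0 0 0 0 0; 0.15 0 0 0 0 0 0; 0.15 0 0 0 0 0 0; 0.15 0 0 0 0 0 0; 0.15 0 0 0 0 0 0; 0.15 0 0 0 0 0 0"
}}

```text
t: 4.35
eef_pos: [0.5578, -0.1316, 0.0368]
tcp_rot: [[-0.001, 0.07, 0.998], [-0.0, 0.998, -0.07], [-1.0, -0.0, -0.001]]
contact_force: [0.5, 0.0, -0.9]
opening: 0.148
```

Emit:
{"op": "drive_tool", "data": {
  "steps": "0.15 0.001 0 0 0 0 0; 0.15 0.0007 0 0 0 0 0; 0.15 0 0 0 0 0 0; 0.15 0 0 0 0 0 0; 0.15 0 0 0 0 0 0; 0.15 0 0 0 0 0 0; 0.15 0 0 0 0 0 0; 0.15 0 0 0 0 0 0"
}}

```text
t: 5.35
eef_pos: [0.5578, -0.1316, 0.035]
tcp_rot: [[-0.001, 0.07, 0.998], [-0.0, 0.998, -0.07], [-1.0, -0.0, -0.001]]
contact_force: [-0.3, 0.3, -0.1]
opening: 0.146
```

Emit:
{"op": "drive_tool", "data": {
  "steps": "0.15 0.001 0 0 0 0 0; 0.15 0 0 0 0 0 0; 0.15 0.0008 0 0 0 0 0; 0.15 0 0 0 0 0 0; 0.15 0 0 0 0 0 0; 0.15 0 0 0 0 0 0; 0.15 0 0 0 0 0 0; 0.15 0 0 0 0 0 0"
}}

```text
t: 6.35
eef_pos: [0.5578, -0.1316, 0.0331]
tcp_rot: [[-0.001, 0.07, 0.998], [-0.0, 0.998, -0.07], [-1.0, -0.0, -0.001]]
contact_force: [-0.4, 0.3, 0.1]
opening: 0.149
```

Emit:
{"op": "drive_tool", "data": {
  "steps": "0.15 0.001 0 0 0 0 0; 0.15 0.0005 0 0 0 0 0; 0.15 0.0005 0 0 0 0 0; 0.15 0.0005 0 0 0 0 0; 0.15 0 0 0 0 0 0; 0.15 0 0 0 0 0 0; 0.15 0 0 0 0 0 0; 0.15 0 0 0 0 0 0"
}}

```text
t: 7.35
eef_pos: [0.5578, -0.1316, 0.0304]
tcp_rot: [[-0.001, 0.07, 0.998], [-0.0, 0.998, -0.07], [-1.0, -0.0, -0.001]]
contact_force: [-0.5, 0.5, 0.8]
opening: 0.151
```

```bash
python3 - <<'E'
from h import *
s=env.read_state();print(s["contact_force"],s["eef_pos"],s["t"])
cv2.imwrite("pics/side3.png",env.camera("side"))
a=cv2.imread("pics/side3.png")[190:270,280:380];cv2.imwrite("pics/side3z.png",cv2.resize(a,None,fx=7,fy=7,interpolation=2))
E
```

```text
[-0.46679758  0.51159054  0.79342836] [ 0.55781492 -0.13163596  0.03038827] 7.35
```

View pics/side3z.png

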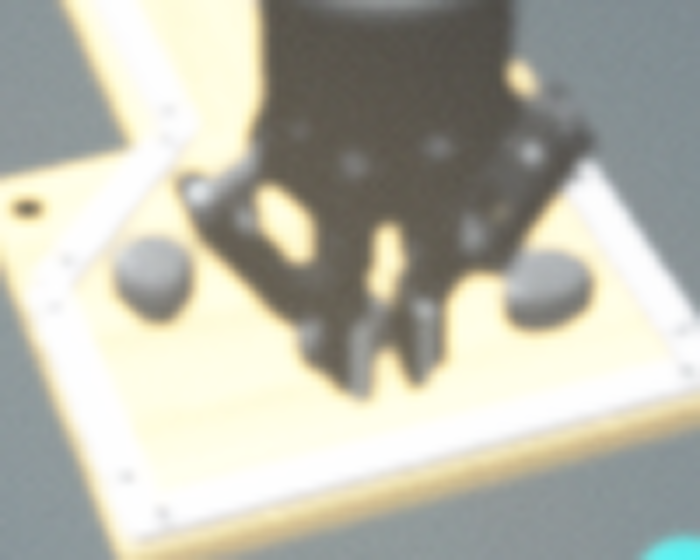

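```bash
python3 - <<'E'
from h import *
C=cal("side")
for uv in((360,395),(420,385)):
    u=[280+uv[0]/7,190+uv[1]/7]
    for z in(.006,.009,.012,.015,.018):
        w=ray(C,u,z)[0];print(uv,z,(w[:2]-[.5578,-.1316]).round(4))
E
```

```text
(360, 395) 0.006 [0.0021 0.0182]
(360, 395) 0.009 [0.0009 0.0154]
(360, 395) 0.012 [-0.0003  0.0127]
(360, 395) 0.015 [-0.0016  0.0099]
(360, 395) 0.018 [-0.0028  0.0071]
(420, 385) 0.006 [0.0222 0.0145]
(420, 385) 0.009 [0.0209 0.0117]
(420, 385) 0.012 [0.0195 0.009 ]
(420, 385) 0.015 [0.0182 0.0062]
(420, 385) 0.018 [0.0169 0.0034]
```

Emit:
{"op": "drive_tool", "data": {
  "steps": "0.15 0.0008 0 0 0 0 0; 0.15 0.0005 0 0 0 0 0; 0.15 0.0005 0 0 0 0 0; 0.15 0.0005 0 0 0 0 0; 0.15 0.0005 0 0 0 0 0; 0.15 0 0 0 0 0 0; 0.15 0 0 0 0 0 0; 0.15 0 0 0 0 0 0"
}}

```text
t: 8.4
eef_pos: [0.5578, -0.1317, 0.0274]
tcp_rot: [[-0.001, 0.07, 0.998], [-0.0, 0.998, -0.07], [-1.0, -0.0, -0.001]]
contact_force: [0.4, 0.3, -0.1]
opening: 0.15
```

```bash
python3 - <<'E'
from h import *
s=env.read_state();p,R=s["eef_pos"],s["tcp_rot"];print(p)
c=env.calibration("wrist");print("cam in tool",R.T@(c["xyz"]-p),'\n',R.T@c["orientation"])
cv2.imwrite("pics/wrist4.png",env.camera("wrist"));cv2.imwrite("pics/scene4.png",env.camera("scene"))
a=cv2.imread("pics/scene4.png")[140:250,230:360];cv2.imwrite("pics/scene4z.png",cv2.resize(a,None,fx=5,fy=5,interpolation=2))
E
```

```text
[ 0.55776362 -0.13167414  0.02737726]
cam in tool [-0.13998105  0.07842925 -0.00134882] 
 [[ 9.30992972e-04  3.06029930e-01 -9.52021436e-01]
 [-1.53375543e-03  9.52021166e-01  3.06028343e-01]
 [ 9.99998390e-01  1.17525781e-03  1.35570008e-03]]
```

View pics/wrist4.png

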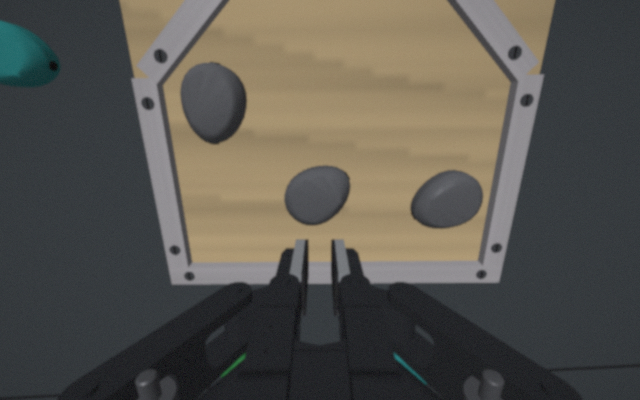

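View pics/scene4z.png

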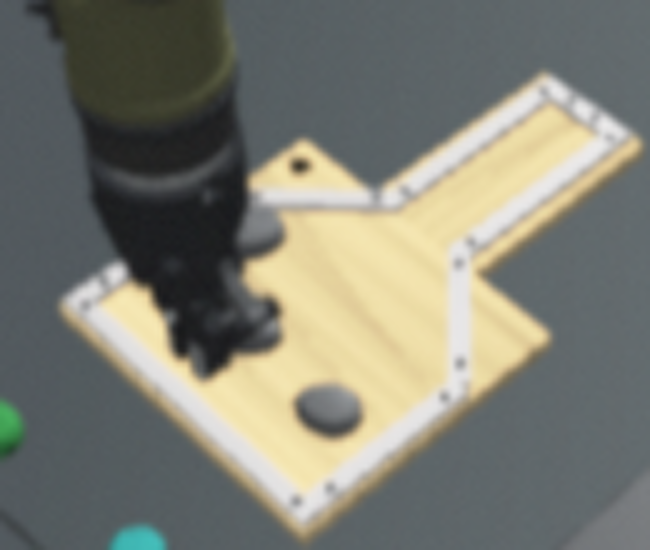

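```bash
python3 - <<'E'
from h import *
cv2.imwrite("pics/side4.png",env.camera("side"))
a=cv2.imread("pics/scene4.png")[190:225,250:300];b=cv2.imread("pics/side4.png")[215:260,305:355]
cv2.imwrite("pics/z4.png",cv2.hconcat([cv2.resize(a,(400,280),interpolation=2),cv2.resize(b[:35],(400,280),interpolation=2)]))
E
```

```text
(no output)
```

View pics/z4.png

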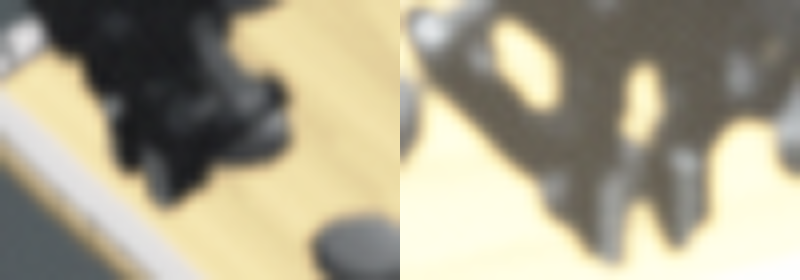

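```bash
python3 - <<'E'
from h import *
p=np.array([.5578,-.1317,.0274])
for n,u in(("side",(340,245.6)),("side",(330.6,247.7)),("scene",(270.6,215.9)),("scene",(266,213))):
    for z in(.012,.02,.03,.04):print(n,u,z,((ray(cal(n),u,z)[0]-p)*1e3).round(1))
E
```

```text
side (340, 245.6) 0.012 [ 18.7   7.3 -15.4]
side (340, 245.6) 0.02 [15.2 -0.  -7.4]
side (340, 245.6) 0.03 [10.9 -9.2  2.6]
side (340, 245.6) 0.04 [  6.5 -18.3  12.6]
side (330.6, 247.7) 0.012 [ -3.7   9.8 -15.4]
side (330.6, 247.7) 0.02 [-7.   2.4 -7.4]
side (330.6, 247.7) 0.03 [-11.   -6.7   2.6]
side (330.6, 247.7) 0.04 [-15.  -15.9  12.6]
scene (270.6, 215.9) 0.012 [  4.5  -0.9 -15.4]
scene (270.6, 215.9) 0.02 [ 9.4 -4.3 -7.4]
scene (270.6, 215.9) 0.03 [15.4 -8.6  2.6]
scene (270.6, 215.9) 0.04 [ 21.5 -12.9  12.6]
scene (266, 213) 0.012 [-12.1  -2.7 -15.4]
scene (266, 213) 0.02 [-7.1 -6.1 -7.4]
scene (266, 213) 0.03 [ -0.8 -10.4   2.6]
scene (266, 213) 0.04 [  5.5 -14.6  12.6]
```

Emit:
{"op": "drive_tool", "data": {
  "steps": "0.15 0.001 0 0 0 0 0; 0.15 0.001 0 0 0 0 0; 0.15 0.001 0 0 0 0 0; 0.15 0.001 0 0 0 0 0; 0.15 0.001 0 0 0 0 0; 0.15 0.001 0 0 0 0 0; 0.15 0.001 0 0 0 0 0; 0.15 0 0 0 0 0 0"
}}

```text
t: 9.55
eef_pos: [0.5577, -0.1316, 0.0198]
tcp_rot: [[-0.002, 0.07, 0.998], [-0.0, 0.998, -0.07], [-1.0, -0.0, -0.002]]
contact_force: [-0.5, -0.0, 0.7]
opening: 0.15
```

Emit:
{"op": "drive_tool", "data": {
  "steps": "0.15 0.001 0 0 0 0 0; 0.15 0.001 0 0 0 0 0; 0.15 0.001 0 0 0 0 0; 0.15 0.001 0 0 0 0 0; 0.15 0.0005 0 0 0 0 0; 0.15 0 0 0 0 0 0; 0.15 0 0 0 0 0 0; 0.15 0 0 0 0 0 0"
}}

```text
t: 10.55
eef_pos: [0.5578, -0.1316, 0.015]
tcp_rot: [[-0.001, 0.07, 0.998], [-0.0, 0.998, -0.07], [-1.0, -0.0, -0.001]]
contact_force: [-0.1, -0.8, -0.1]
opening: 0.152
```

```bash
python3 - <<'E'
from h import *
s=env.read_state();print(s["eef_pos"],s["contact_force"])
cv2.imwrite("pics/side5.png",env.camera("side"));cv2.imwrite("pics/scene5.png",env.camera("scene"));cv2.imwrite("pics/wrist5.png",env.camera("wrist"))
a=cv2.imread("pics/scene5.png")[190:225,250:300];b=cv2.imread("pics/side5.png")[215:250,305:355]
z=cv2.hconcat([cv2.resize(a,(400,280),interpolation=2),cv2.resize(b,(400,280),interpolation=2)])
w=cv2.imread("pics/wrist5.png")[150:300,200:440];z=cv2.vconcat([z,cv2.resize(w,(800,300))[:,:]])
cv2.imwrite("pics/z5.png",z)
E
```

```text
[ 0.55778957 -0.13163397  0.01503125] [-0.07228567 -0.75355322 -0.1007742 ]
```

View pics/z5.png

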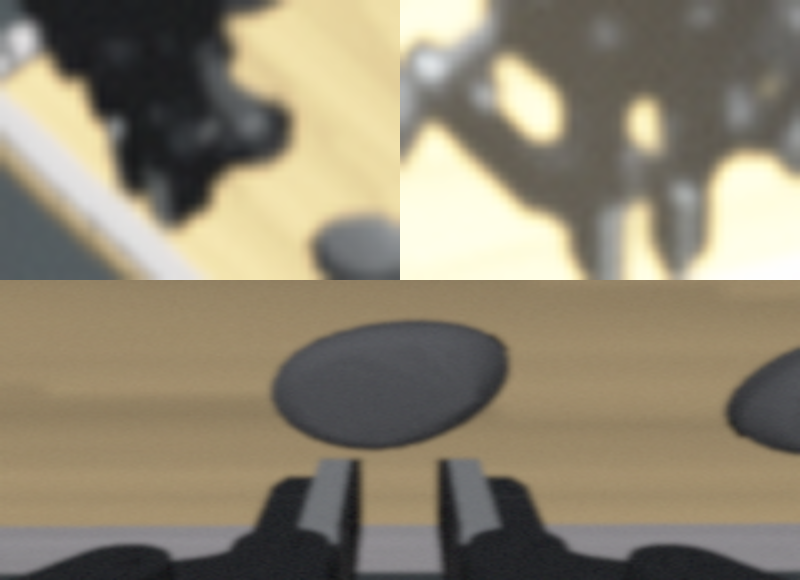

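Emit:
{"op": "drive_tool", "data": {
  "steps": "0.15 0.001 0 0 0 0 0; 0.15 0.001 0 0 0 0 0; 0.15 0.0007 0 0 0 0 0; 0.15 0 0 0 0 0 0; 0.15 0.0007 0 0 0 0 0; 0.15 0 0 0 0 0 0; 0.15 0 0 0 0 0 0; 0.15 0 0 0 0 0 0"
}}

```text
t: 11.7
eef_pos: [0.5581, -0.1317, 0.0134]
tcp_rot: [[-0.0, 0.07, 0.998], [-0.0, 0.998, -0.07], [-1.0, -0.001, -0.0]]
contact_force: [-0.8, -0.0, 3.0]
opening: 0.149
```

Emit:
{"op": "drive_tool", "data": {
  "steps": "0.15 -0.003 0 0 0 0 0; 0.15 -0.003 0.002 0 0 0 0; 0.15 0 0.002 0 0 0 0; 0.15 0.003 0 0 0 0 0; 0.15 0.002 0 0 0 0 0; 0.15 0.001 0 0 0 0 0; 0.15 0.0008 0 0 0 0 0; 0.15 0.0005 0 0 0 0 0"
}}

```text
t: 12.7
eef_pos: [0.5583, -0.1273, 0.0134]
tcp_rot: [[-0.0, 0.07, 0.998], [-0.0, 0.998, -0.07], [-1.0, -0.0, -0.0]]
contact_force: [-1.0, 0.2, 4.6]
opening: 0.149
```

Emit:
{"op": "drive_tool", "data": {
  "steps": "0.15 -0.009 0 0 0 0 0; 0.15 0 0.01 0.001 0 0 0; 0.15 0 0.012 0.001 0 0 0; 0.15 0 0.012 0.001 0 0 0; 0.15 0 0.012 0.001 0 0 0; 0.15 0 0.012 0.001 0 0 0; 0.15 0 0.012 0.001 0 0 0; 0.15 0 0 0 0 0 0"
}}

```text
t: 13.7
eef_pos: [0.57, -0.0524, 0.0225]
tcp_rot: [[-0.001, 0.069, 0.998], [-0.001, 0.998, -0.069], [-1.0, -0.001, -0.001]]
contact_force: [0.7, -0.7, -0.6]
opening: 0.149
```

```bash
python3 plan.py 80 0 0.0225 0 12; python3 - <<'E'
from h import *
C=cal("wrist");im=env.camera("wrist");cv2.imwrite("pics/wrist6.png",im)
for r in sinkers("wrist",im,C,minA=200)[0]:print(r)
E
```

```text
now B [-77.2   3.1] z 0.0225 yaw -0.3 F [ 0.7 -0.7 -0.6] t 13.7 open 0.149
total [-1.000e-04  1.573e-01  2.300e-03] [-0.005 -0.001  0.001]
[-0.      0.0131  0.0002] [-0. -0.  0.]
[-0.      0.0131  0.0002] [-0. -0.  0.]
[-0.      0.0131  0.0002] [-0. -0.  0.]
[-0.      0.0131  0.0002] [-0. -0.  0.]
[-0.      0.0131  0.0002] [-0. -0.  0.]
[-0.      0.0131  0.0002] [-0. -0.  0.]
[-0.      0.0131  0.0002] [-0. -0.  0.]
[-0.      0.0131  0.0002] [-0. -0.  0.]
[-0.      0.0131  0.0002] [-0. -0.  0.]
[-0.      0.0131  0.0002] [-0. -0.  0.]
[0.     0.0131 0.0002] [-0. -0.  0.]
[0.     0.0131 0.0003] [-0. -0.  0.]
(2846.5, array([-75.2,  63.9]), array([-96.,  47.]), array([-56.,  80.]), (array([31., 42.]), 70))
(32191.5, array([-119.1,   -1.6]), array([-168.,  -90.]), array([46., 90.]), (array([174., 206.]), 81))
```

View pics/wrist6.png

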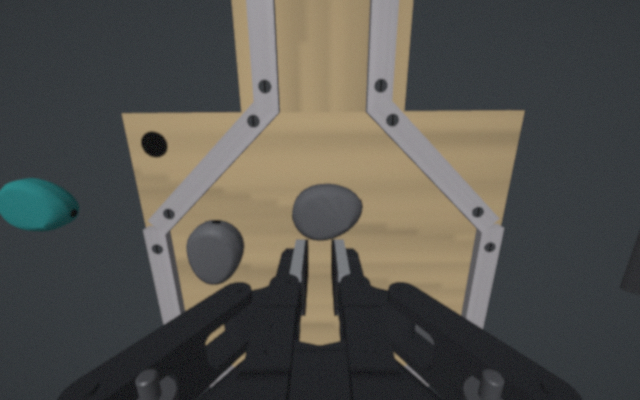

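Emit:
{"op": "drive_tool", "data": {
  "steps": "0.15 0 0.014 0 0 0 0; 0.15 0 0.014 0 0 0 0; 0.15 0 0.014 0 0 0 0; 0.15 0 0.014 0 0 0 0; 0.15 0 0.014 0 0 0 0; 0.15 0 0.014 0 0 0 0; 0.15 0 0.014 0 0 0 0; 0.15 0 0.014 0 0 0 0"
}}

```text
t: 14.75
eef_pos: [0.5781, 0.0655, 0.0223]
tcp_rot: [[-0.001, 0.071, 0.997], [-0.002, 0.997, -0.071], [-1.0, -0.002, -0.001]]
contact_force: [0.1, -1.6, 0.4]
opening: 0.149
```

```bash
python3 plan.py 80 0 0.0225 0 1; python3 - <<'E'
from h import *
C=cal("wrist");im=env.camera("wrist");cv2.imwrite("pics/wrist7.png",im)
E
```

```text
now B [40.9  2.5] z 0.0223 yaw -0.4 F [ 0.1 -1.6  0.4] t 14.75 open 0.149
total [-0.0003  0.0391  0.0023] [-0.007 -0.001  0.002]
[-0.0003  0.0391  0.0023] [-0.007 -0.001  0.002]
```

View pics/wrist7.png

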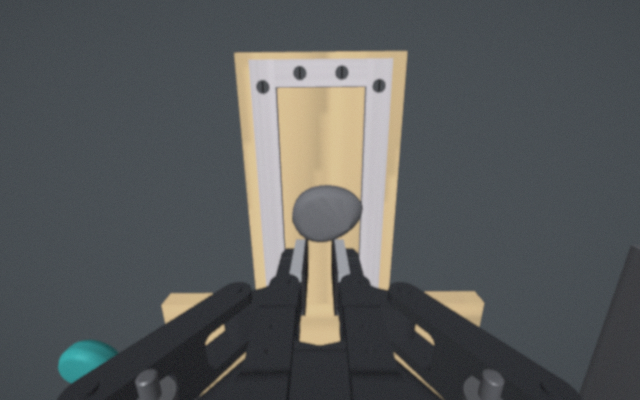

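```bash
python3 - <<'E'
from h import *
C=cal("wrist")
print(toB(ray(C,[(327,212),(327,184)],.021)),toB(ray(C,[(278,87),(365,87)],.018)),toB(ray(C,[(284,230),(361,230)],.018)))
E
```

```text
[[68.47087224 -0.20315562]
 [83.96181361 -0.19220937]] [[131.2140805   23.1877959 ]
 [130.89247113 -18.38604276]] [[ 56.79455012  23.75160791]
 [ 56.49656409 -19.28099864]]
```

Emit:
{"op": "drive_tool", "data": {
  "steps": "0.15 0 0.014 0 0 0 0; 0.15 0 0.012 0 0 0 0; 0.15 0 0.008 0 0 0 0; 0.15 0 0.005 0 0 0 0; 0.15 0 -0.015 0 0 0 0; 0.15 -0.05 -0.03 0 0 0 0; 0.15 0 -0.055 -0.025 0.12 0 0; 0.15 0 -0.055 -0.025 0.12 0 0"
}}

```text
t: 15.8
eef_pos: [0.5154, -0.0417, 0.0734]
tcp_rot: [[0.001, 0.307, 0.952], [-0.001, 0.952, -0.307], [-1.0, -0.001, 0.002]]
contact_force: [-0.0, -0.8, 0.7]
opening: 0.147
```

```bash
python3 plan.py -105 91 0.08 -42 4; python3 - <<'E'
from h import *
for n in("scene","side"):
    im=env.camera(n);cv2.imwrite(f"pics/{n}8.png",im)
    for r in sinkers(n,im)[0]:print(n,r)
E
```

```text
now B [-70.1  58.2] z 0.0734 yaw -14.2 F [-0.  -0.8  0.7] t 15.8 open 0.147
total [-0.0066 -0.0419 -0.0232] [0.485 0.002 0.   ]
[-0.0016 -0.0105 -0.0058] [0.121 0.    0.   ]
[-0.0016 -0.0111 -0.0045] [0.121 0.    0.   ]
[-0.0016 -0.0116 -0.0031] [0.121 0.    0.   ]
[-0.0016 -0.0119 -0.0017] [0.121 0.    0.   ]
scene (91.0, array([-126. ,  -60.4]), array([-141.,  -78.]), array([-111.,  -42.]), (array([29., 35.]), 8))
scene (91.0, array([-71.9,  63.6]), array([-92.,  45.]), array([-50.,  87.]), (array([30., 49.]), 131))
scene (79.0, array([111.6,  -1.1]), array([ 94., -23.]), array([127.,  19.]), (array([32., 42.]), 168))
side (88.5, array([-126.9,  -61.6]), array([-143.,  -77.]), array([-110.,  -45.]), (array([25., 37.]), 46))
side (86.0, array([-76.1,  60.6]), array([-96.,  48.]), array([-56.,  74.]), (array([24., 39.]), 73))
side (430.0, array([84.4,  2.4]), array([-20., -30.]), array([142.,  38.]), (array([ 65., 161.]), 80))
```

View pics/side8.png

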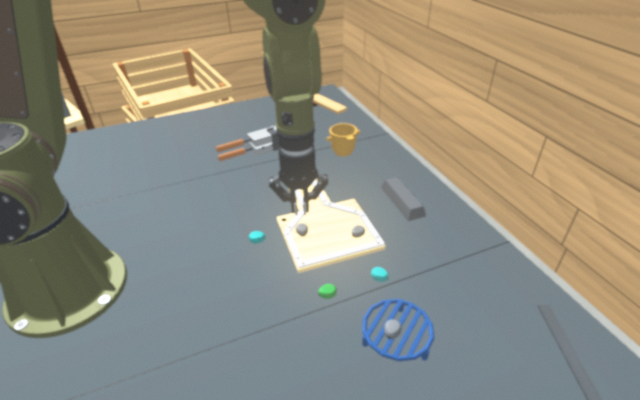

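Emit:
{"op": "drive_tool", "data": {
  "steps": "0.15 0 -0.0105 -0.006 0.121 0 0; 0.15 0 -0.011 -0.0045 0.121 0 0; 0.15 0 -0.0115 -0.003 0.121 0 0; 0.15 0 -0.012 -0.002 0.121 0 0; 0.15 0.02 0 0 0 0 0; 0.15 0.015 0 0 0 0 0; 0.15 0 0 0 0 0 0; 0.15 0 0 0 0 0 0"
}}

```text
t: 16.9
eef_pos: [0.474, -0.0831, 0.0381]
tcp_rot: [[0.0, 0.733, 0.681], [-0.002, 0.681, -0.733], [-1.0, -0.001, 0.001]]
contact_force: [0.1, -0.0, -0.3]
opening: 0.151
```

```bash
python3 plan.py -105 91 0.0225 -42 1; python3 - <<'E'
from h import *
C=cal("wrist");im=env.camera("wrist");cv2.imwrite("pics/wrist9.png",im)
E
```

```text
now B [-114.    96.9] z 0.0381 yaw -43.5 F [ 0.1 -0.  -0.3] t 16.9 open 0.151
total [ 0.0156  0.0107 -0.0019] [-0.025  0.001  0.001]
[ 0.0156  0.0107 -0.0019] [-0.025  0.001  0.001]
```

View pics/wrist9.png

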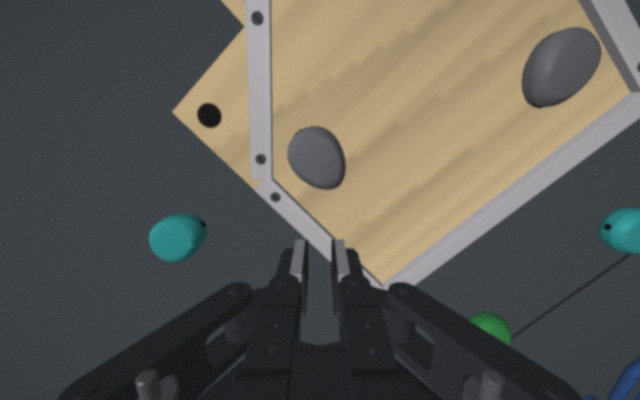

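Emit:
{"op": "drive_tool", "data": {
  "steps": "0.15 0.0155 0.006 -0.001 0 0 0; 0.15 0 0.012 0 0 0 0; 0.15 0 0.012 0 0 0 0; 0.15 0 0.012 0 0 0 0; 0.15 0 0.012 0 0 0 0; 0.15 0 0.012 0 0 0 0; 0.15 0 0.012 0 0 0 0; 0.15 0 0.012 0 0 0 0"
}}

```text
t: 17.95
eef_pos: [0.5446, -0.0164, 0.0224]
tcp_rot: [[0.001, 0.732, 0.681], [-0.002, 0.681, -0.732], [-1.0, -0.0, 0.002]]
contact_force: [-0.4, -1.0, -0.4]
opening: 0.144
```

```bash
python3 plan.py -105 91 0.0225 -42 1; python3 - <<'E'
from h import *
C=cal("wrist");im=env.camera("wrist");cv2.imwrite("pics/wrist10.png",im)
E
```

```text
now B [-43.   30.7] z 0.0224 yaw -43.4 F [-0.4 -1.  -0.4] t 17.95 open 0.144
total [-0.0001 -0.0865 -0.0012] [-0.024  0.002  0.   ]
[-0.0001 -0.0865 -0.0012] [-0.024  0.002  0.   ]
```

View pics/wrist10.png

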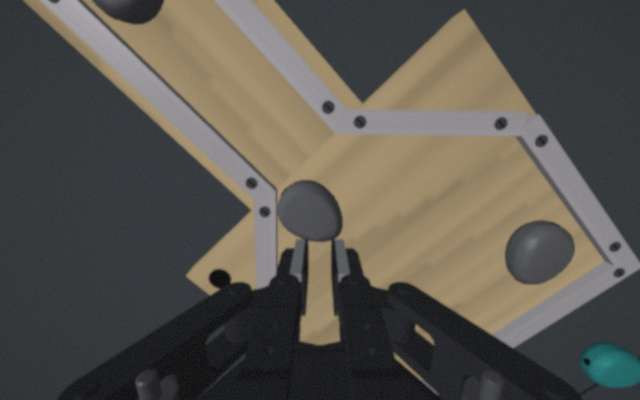

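Emit:
{"op": "drive_tool", "data": {
  "steps": "0.15 0 0.01 0 0 0 0; 0.15 0 0.005 0 0 0 0; 0.15 0 -0.02 0 0 0 0; 0.15 0 -0.02 0 -0.15 0 0; 0.15 0 -0.01 0 -0.18 0 0; 0.15 0 0 0.01 -0.18 0 0; 0.15 0 0 0.01 -0.18 0 0; 0.15 0 0 0 -0.07 0 0"
}}

```text
t: 19.0
eef_pos: [0.5338, -0.0523, 0.0222]
tcp_rot: [[-0.001, 0.038, 0.999], [-0.002, 0.999, -0.038], [-1.0, -0.002, -0.001]]
contact_force: [-0.8, -0.7, -0.3]
opening: 0.154
```

```bash
python3 plan.py -58 5 0.0225 0 1; python3 - <<'E'
from h import *
C=cal("wrist");im=env.camera("wrist");cv2.imwrite("pics/wrist11.png",im)
for r in sinkers("wrist",im,C,minA=200)[0]:print(r)
E
```

```text
now B [-79.4  39.2] z 0.0222 yaw 1.5 F [-0.8 -0.7 -0.3] t 19.0 open 0.154
total [-0.0004  0.0206  0.0347] [ 0.026 -0.001  0.002]
[-0.0004  0.0206  0.0347] [ 0.026 -0.001  0.002]
(3989.0, array([-7.9,  5.6]), array([-28., -10.]), array([10., 22.]), (array([31., 38.]), 99))
(29125.5, array([-123.3,   -0.5]), array([-169.,  -89.]), array([45., 91.]), (array([170., 212.]), 88))
```

View pics/wrist11.png

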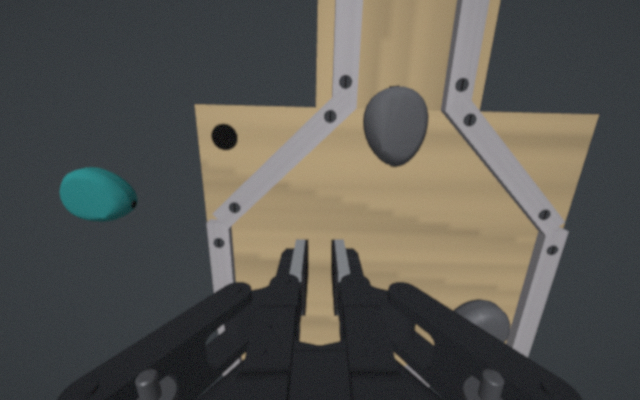

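Emit:
{"op": "drive_tool", "data": {
  "steps": "0.15 0 0 0.017 0.025 0 0; 0.15 0 0.01 0.017 0 0 0; 0.15 0 0.02 0 0 0 0; 0.15 0 0.012 0 0 0 0; 0.15 0 0.012 0 0 0 0; 0.15 0 0.012 0 0 0 0; 0.15 0 0.012 0 0 0 0; 0.15 0 0.012 0 0 0 0"
}}

```text
t: 20.05
eef_pos: [0.5678, 0.0378, 0.0215]
tcp_rot: [[-0.006, 0.07, 0.997], [-0.003, 0.998, -0.07], [-1.0, -0.004, -0.006]]
contact_force: [0.5, -1.7, 0.6]
opening: 0.15
```

```bash
python3 plan.py 42 2 0.0225 0 1; python3 - <<'E'
from h import *
C=cal("wrist");im=env.camera("wrist");cv2.imwrite("pics/wrist12.png",im)
E
```

```text
now B [12.6 11. ] z 0.0215 yaw -0.4 F [ 0.5 -1.7  0.6] t 20.05 open 0.15
total [-0.0012  0.0295  0.0088] [-0.007 -0.006  0.004]
[-0.0012  0.0295  0.0088] [-0.007 -0.006  0.004]
```

View pics/wrist12.png

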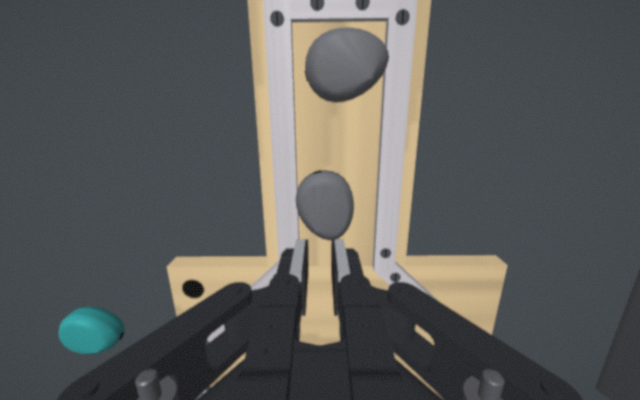

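Emit:
{"op": "drive_tool", "data": {
  "steps": "0.15 -0.001 0.012 0.002 0 0 0; 0.15 0 0.01 0.002 0 0 0; 0.15 0 0.006 0 0 0 0; 0.15 0 0 0 0 0 0; 0.15 0 -0.015 0 0 0 0; 0.15 -0.045 -0.03 0.01 0 0 0; 0.15 0 -0.055 0.025 -0.1 0 0; 0.15 0 -0.055 0.025 -0.1 0 0"
}}

```text
t: 21.1
eef_pos: [0.6276, -0.0903, 0.068]
tcp_rot: [[-0.009, -0.142, 0.99], [-0.001, 0.99, 0.142], [-1.0, -0.0, -0.009]]
contact_force: [1.5, 0.9, -0.3]
opening: 0.153
```

```bash
python3 - <<'E'
from h import *
im=env.camera("scene");cv2.imwrite("pics/scene13.png",im)
for r in sinkers("scene",im)[0]:print(r)
cv2.imwrite("pics/scene13z.png",cv2.resize(im[145:255,230:370],None,fx=5,fy=5,interpolation=2))
E
python3 plan.py -165 -78 0.06 25 4
```

```text
(90.0, array([-126.2,  -60.4]), array([-141.,  -78.]), array([-111.,  -42.]), (array([29., 36.]), 8))
(805.5, array([-46.1,  14.9]), array([-98., -43.]), array([ 22., 101.]), (array([104., 142.]), 2))
(149.0, array([95.1,  2. ]), array([ 56., -23.]), array([127.,  22.]), (array([40., 77.]), 83))
now B [-118.7  -61.7] z 0.0688 yaw 11.7 F [ 4.2 -4.9  1.7] t 21.15 open 0.151
total [ 0.0091 -0.0486  0.0067] [-0.232 -0.006  0.006]
[ 0.0023 -0.0122  0.0017] [-0.058 -0.001  0.001]
[ 0.0023 -0.0122  0.001 ] [-0.058 -0.001  0.001]
[ 0.0022 -0.0123  0.0002] [-0.058 -0.001  0.001]
[ 0.0022 -0.0123 -0.0005] [-0.058 -0.001  0.001]
```

View pics/scene13z.png

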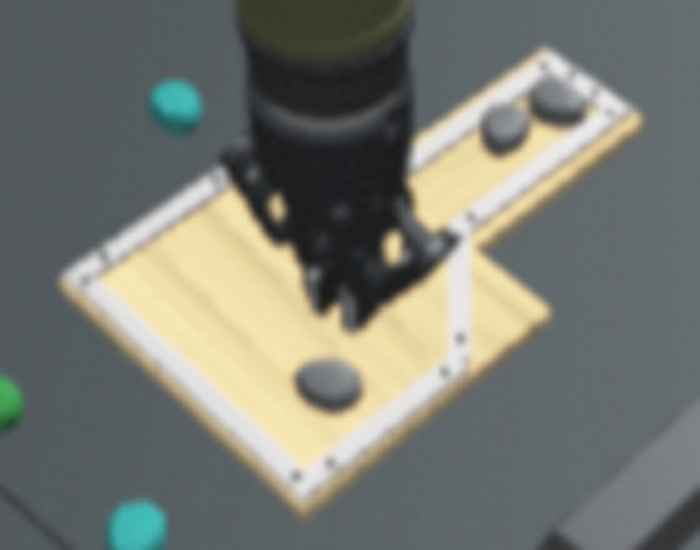

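Emit:
{"op": "drive_tool", "data": {
  "steps": "0.15 0 -0.013 0.002 -0.07 0 0; 0.15 0 -0.013 0.001 -0.07 0 0; 0.15 0 -0.013 0 -0.07 0 0; 0.15 0 -0.012 0 -0.07 0 0; 0.15 0.015 0 0 0 0 0; 0.15 0.015 0 0 0 0 0; 0.15 0 0 0 0 0 0; 0.15 0 0 0 0 0 0"
}}

```text
t: 22.15
eef_pos: [0.6408, -0.1554, 0.0338]
tcp_rot: [[-0.012, -0.403, 0.915], [-0.004, 0.915, 0.403], [-1.0, 0.001, -0.012]]
contact_force: [-0.3, -0.1, -0.2]
opening: 0.148
```

```bash
python3 plan.py -163 -79 0.0225 28 1; python3 - <<'E'
from h import *
C=cal("wrist");im=env.camera("wrist");cv2.imwrite("pics/wrist14.png",im)
E
```

```text
now B [-175.5  -74.1] z 0.0338 yaw 27.4 F [-0.3 -0.1 -0.2] t 22.15 open 0.148
total [0.0112 0.0089 0.0103] [-0.01  -0.012 -0.001]
[0.0112 0.0089 0.0103] [-0.01  -0.012 -0.001]
```

View pics/wrist14.png

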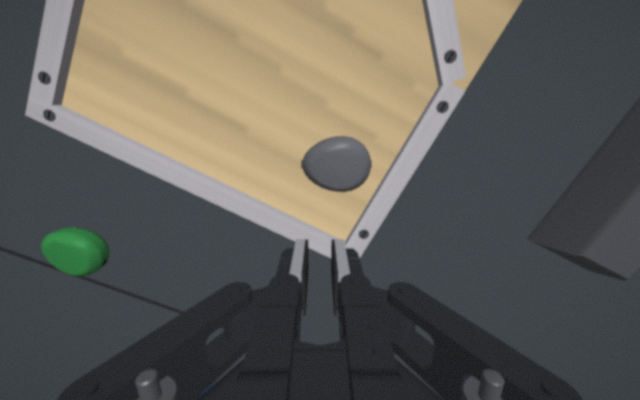

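Emit:
{"op": "drive_tool", "data": {
  "steps": "0.15 0.0112 0.004 0.0095 -0.01 -0.012 0; 0.15 0 0.014 0 0 0 0; 0.15 0 0.013 0 0 0 0; 0.15 0 0.013 0 0 0 0; 0.15 0 0.013 0 0 0 0; 0.15 0 0.013 0 0 0 0; 0.15 0 0.013 0 0 0 0; 0.15 0 0.013 0 0 0 0"
}}

```text
t: 23.2
eef_pos: [0.6085, -0.0574, 0.0232]
tcp_rot: [[0.002, -0.413, 0.911], [0.001, 0.911, 0.413], [-1.0, -0.001, 0.002]]
contact_force: [0.1, -0.5, -0.5]
opening: 0.146
```

```bash
python3 plan.py -50 -19 0.0225 28 1; python3 - <<'E'
from h import *
C=cal("wrist");im=env.camera("wrist");cv2.imwrite("pics/wrist15.png",im)
E
```

```text
now B [-79.8 -35.7] z 0.0232 yaw 28.1 F [ 0.1 -0.5 -0.5] t 23.2 open 0.146
total [ 0.0007  0.0341 -0.0007] [0.001 0.002 0.001]
[ 0.0007  0.0341 -0.0007] [0.001 0.002 0.001]
```

View pics/wrist15.png

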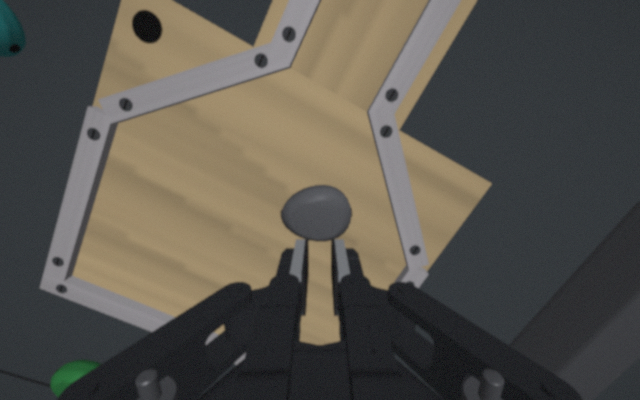

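Emit:
{"op": "drive_tool", "data": {
  "steps": "0.15 0.0007 0.013 0 0 0 0; 0.15 0 0.013 0 0 0 0; 0.15 0 0.013 0 0 0 0; 0.15 0 0 0 0 0 0; 0.15 0 -0.02 0 0 0 0; 0.15 0 -0.02 0 0.17 0 0; 0.15 0 0 -0.01 0.17 0 0; 0.15 0 0 -0.005 0.15 0 0"
}}

```text
t: 24.25
eef_pos: [0.5951, -0.0623, 0.0225]
tcp_rot: [[0.003, 0.079, 0.997], [0.0, 0.997, -0.079], [-1.0, 0.0, 0.003]]
contact_force: [-0.3, -0.9, 0.3]
opening: 0.15
```

```bash
python3 plan.py -70 -3 0.0225 0 1; python3 - <<'E'
from h import *
C=cal("wrist");im=env.camera("wrist");cv2.imwrite("pics/wrist16.png",im)
for r in sinkers("wrist",im,C,minA=200)[0]:print(r)
E
```

```text
now B [-85.6 -22.6] z 0.0225 yaw -0.9 F [-0.3 -0.9  0.3] t 24.25 open 0.15
total [-0.0001  0.0153 -0.0198] [-0.015  0.003 -0.   ]
[-0.0001  0.0153 -0.0198] [-0.015  0.003 -0.   ]
(3746.5, array([-19.1,  -0.3]), array([-35., -18.]), array([-2., 18.]), (array([30., 38.]), 31))
(26227.5, array([-126.6,   -6.3]), array([-169.,  -90.]), array([38., 90.]), (array([176., 203.]), 88))
```

View pics/wrist16.png

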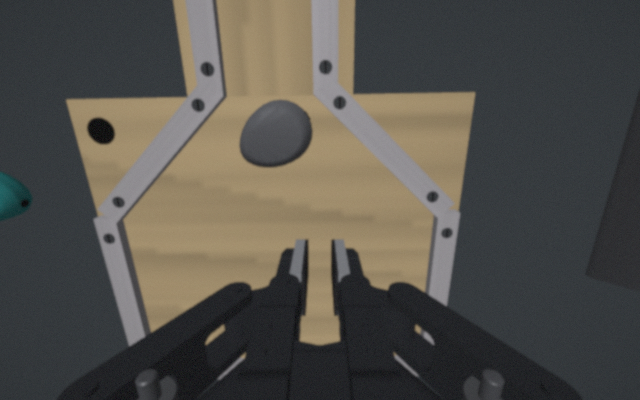

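Emit:
{"op": "drive_tool", "data": {
  "steps": "0.15 0 0 -0.012 -0.015 0 0; 0.15 0 0.01 -0.01 0 0 0; 0.15 0 0.02 0 0 0 0; 0.15 0 0.012 0 0 0 0; 0.15 0 0.012 0 0 0 0; 0.15 0 0.012 0 0 0 0; 0.15 0 0.012 0 0 0 0; 0.15 0 0 0 0 0 0"
}}

```text
t: 25.3
eef_pos: [0.578, 0.0223, 0.0226]
tcp_rot: [[0.005, 0.06, 0.998], [-0.0, 0.998, -0.06], [-1.0, 0.0, 0.005]]
contact_force: [0.2, 0.4, -0.1]
opening: 0.152
```

```bash
python3 plan.py 6 0 0.0225 0 1; python3 - <<'E'
from h import *
C=cal("wrist");im=env.camera("wrist");cv2.imwrite("pics/wrist17.png",im)
E
```

```text
now B [-2.1 -0.2] z 0.0226 yaw 0.2 F [ 0.2  0.4 -0.1] t 25.3 open 0.152
total [ 0.0001  0.0081 -0.0001] [ 0.004  0.005 -0.   ]
[ 0.0001  0.0081 -0.0001] [ 0.004  0.005 -0.   ]
```

View pics/wrist17.png

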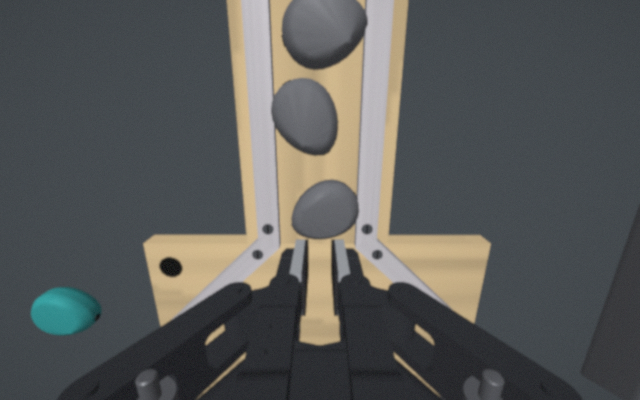

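Emit:
{"op": "drive_tool", "data": {
  "steps": "0.15 0 0.006 0 0 0 0; 0.15 0 0.005 0 0 0 0; 0.15 0 0 0 0 0 0; 0.15 0 -0.015 0 0 0 0; 0.15 -0.03 -0.03 0 0 0 0; 0.15 -0.05 -0.04 0 0 0 0; 0.15 -0.05 -0.05 0 0 0 0; 0.15 0 0 0 0 0 0"
}}

```text
t: 26.35
eef_pos: [0.5691, -0.1031, 0.149]
tcp_rot: [[0.003, 0.062, 0.998], [-0.003, 0.998, -0.062], [-1.0, -0.003, 0.003]]
contact_force: [-0.8, 0.7, -0.3]
opening: 0.149
```

```bash
python3 plan.py 6 0 0.0225 0 1; python3 - <<'E'
from h import *
C=cal("wrist");im=env.camera("wrist");cv2.imwrite("pics/wrist18.png",im)
for r in sinkers("wrist",im,C,minA=60)[0]:print(r)
print(toB(ray(C,[(320,199)],.018)))
im=env.camera("scene");cv2.imwrite("pics/scene18z.png",cv2.resize(im[90:300,160:440],None,fx=2.8,fy=2.8,interpolation=2))
for r in sinkers("scene",im)[0]:print(r)
E
```

```text
now B [-127.9    0.8] z 0.149 yaw 0.1 F [-0.8  0.7 -0.3] t 26.35 open 0.149
total [0.1262 0.1343 0.0007] [0.002 0.003 0.003]
[0.1262 0.1343 0.0007] [0.002 0.003 0.003]
(247.5, array([-92. ,  82.5]), array([-167.,   25.]), array([-2., 92.]), (array([31., 83.]), 67))
(222.5, array([-83.4, -73.3]), array([-166.,  -86.]), array([ -1., -19.]), (array([27., 71.]), 113))
(854.0, array([27.2, -0.5]), array([ 17., -20.]), array([35., 16.]), (array([18., 39.]), 4))
[[-136.79218487    1.48730697]]
(241.5, array([73.6,  0.3]), array([ 20., -23.]), array([127.,  23.]), (array([ 45., 115.]), 92))
```

View pics/wrist18.png

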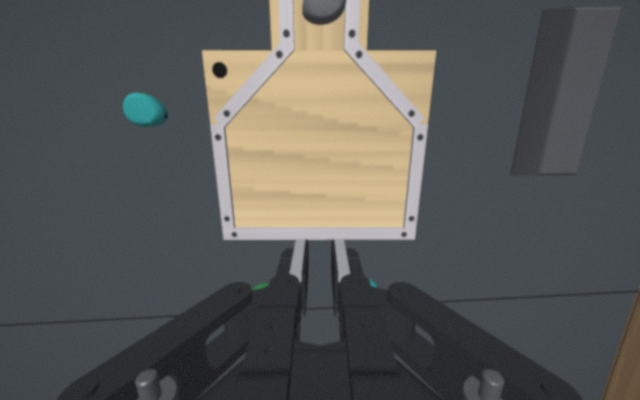

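View pics/scene18z.png

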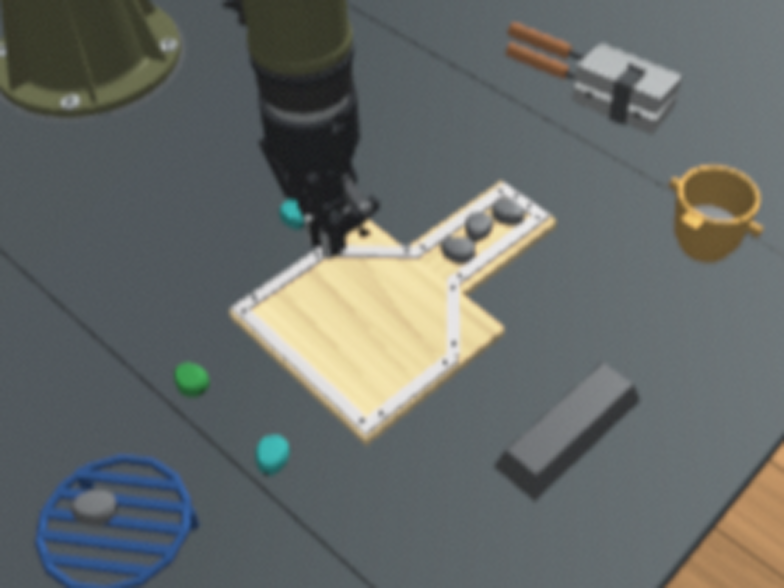

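```bash
python3 -c "
from rig import env
print(env.close_job(), env.read_state()['t'])"
```

```text
the job is handed in; nothing more can be done
the job is handed in; nothing more can be done
```

I swept the three sinkers one at a time through the gate with the fingertips slightly apart (opening 0.15). Each was wholly in the slot before the next one reached the gate. They slid flat on the board throughout, with nothing pinched or lifted. I handed the job in about 26.5 s into the 64 s allowed.

**Final position:** The last wrist and scene pictures show all three sinkers between the slot fences. The rearmost edge is about 17–20 mm past the gate, and the front one lies about 3 mm short of the stop. The pan is empty and the hand is clear, with the TCP at about 0.15 m. The scene picture shows nothing amiss with the mould, crucible, lead bar, or trivet and its sinker. I checked those by eye and did not measure them against the start.

**Checks that disagreed:**
- **Fingertip height:** At that opening the tips stood only about 1.4 mm ahead of the TCP, not the stated 25 mm. Two gentle touchdowns on the plywood, at 3–5 N, showed this. I set the pushing height from the touchdowns, about 9 mm above the plywood.
- **Board pose:** The three cameras differed by up to about 8 mm across the board. I used a compromise pose and steered by the wrist pictures.
- **Forces:** The highest reading I saw was about 7 N, during a transit move. I read the force only at the end of each call.

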